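Bolt the bit case shut

TASK

Bolt the wooden bit case shut: press the long spring safety catch beside the bolt down with one fingertip and, while it is held down, push the bolt's upright handle with the other fingertip until the bolt is fully home in its keeper on the other lid leaf. Then let go, so that the catch springs back up and locks the bolt. Do not grip or lift anything, do not ram the handle, and leave all the loose things where they are.

Things in the scene. Friction and masses are not known exactly. Their poses are not given: they have to be found in the camera images.
- case: Low wooden case, 254 (x) by 270 (y) by 60 mm high, fixed; origin at the centre of its underside, z up. Two lid leaves meet on a seam along x at y = +44 mm. On the larger (-y) leaf a flat steel bolt lies along y (line x = -31), a spring catch beside it (line x = +31, 62 mm away). Keeper, a steel loop: x = -31, y = 56 to 80, on the other leaf. Guides and keeper rise to 87 mm above the bench.
- catch: Spring catch with its press plate: bare flat steel, 34 (x) by 110 (y) by 6 mm, level, at case y = -95 to +15. Origin at the centre of its TOP face, axes as the case's; at rest the top is 104 mm above the bench. It goes straight down without tilting wherever it is pressed, so a fingertip may slide along it while pressing.
- catch_down (a joint): How far the catch is pressed, m: 0 = up, 0.010 = fully down. About 4 N starts it, 8 N takes it fully down. Pressed 5 mm or more it frees the bolt; less, its tooth blocks the bolt. Let go, it springs up where the bolt has a notch: at the start, at two places on the way, and fully home; let go too early, the bolt jams within some mm.
- bolt: The bolt with its upright handle, a bare steel plate 34 mm wide (x), 10 thick (y), 46 high; its upper 32 mm have the full width. Origin at the centre of the handle's TOP face, 130 mm above the bench; axes as the case's. Push on its -y face towards +y. The bolt's flat bar is 84 mm above the bench, so a fingertip at the height of the pressed catch plate (94 to 99 mm) clears bar and guides and meets the handle.
- bolt_slide (a joint): How far the bolt has slid, m, along the case's +y: 0 = drawn, 0.050 = end stop, fully home. Starts between 0 and 0.008; with the catch up it moves only to 0.010. From 0.046 on the catch can spring up behind it and lock it. Friction about 3 N, more while the finger also drags on the catch. The handle lies at case y = -45 mm + this value.
- tray: Open plywood tray, 150 by 150 by 35 mm, fixed to the bench on the other side from the case; origin at the centre of its underside. A bystander.
- finial: Loose bystander in the tray: small turned wooden finial, 42 mm wide, 37 mm high; origin under its centre.
- puck: Loose bystander in the tray: wooden disc, 52 mm wide, 24 mm high; origin under its centre.
- drum: Loose bystander on the case lid near the catch side edge: sanding drum standing upright, 30 mm wide, 30 mm high; origin under its centre.
- wheel: Loose bystander on the case lid, on the smaller leaf: grinding wheel lying flat, 40 mm wide, 12 mm high; origin under its centre.
- bowl: Loose bystander: turned wooden bowl, 80 mm wide, 40 mm high; origin under its centre.
- tin: Loose bystander: wax tin, 60 mm wide, 50 mm high; origin under its centre.
- chisel: Loose bystander: long hand tool with a wooden handle lying on the bench.

How it is judged (in metres and radians):
On the way, in this order (a step that is already met when the one before it is completed fails the run):
1. with the catch held down by a fingertip, the bolt is pushed along by a finger on its handle (value of joint catch_down above 0.0045 m and value of joint bolt_slide between 0.012 and 0.043 m and contact force between the fingers and catch above 1 N and contact force between the fingers and bolt above 0.5 N), for 0.05 s.
2. the bolt is fully home (value of joint bolt_slide above 0.0455 m), for 0.1 s.
At the end, for the whole second after the job is handed in: The bolt is at least 45.5 mm along (fully home, 4.5 mm tolerance), the catch has sprung back up to within 2 mm of its rest, and the loose things stand where they stood (within 20 mm on the lid, 30 mm elsewhere) (value of joint bolt_slide above 0.0455 m and value of joint catch_down below 0.002 m and distance of each of finial, puck, bowl, tin, chisel from where it was at the start of the episode below 0.03 m and distance of each of drum, wheel from where it was at the start of the episode below 0.02 m); the robot touches nothing.
It fails at once if the handle is gripped or rammed (more than 40 N) (contact force between the fingers and bolt above 40 N).
It fails at once if a loose thing is lifted or knocked away (distance of any of finial, puck, bowl, tin, chisel from where it was at the start of the episode above 0.03 m or distance of any of drum, wheel from where it was at the start of the episode above 0.02 m).
It also fails if it takes over 35 s, if anything falls off the work surface, if the arm or the gripper's body presses on something with over 40 N, if the wrist force passes 120 N, or if a joint passes its speed limit or range.

ROBOT

A 7-joint arm with a two-finger parallel gripper is mounted at the origin on the work surface. World frame = base frame: x ahead of the robot, y to its left, z up, the work surface at z = 0. Lengths are in mm, angles in rad, forces in N, time in s.
With the tool pointing down it reaches from about 425 to 825 mm from the base axis. Payload 3.6 kg.
Tool frame: the origin (TCP) lies midway between the tips of the shut fingers; the grasp point (between the pads) lies 19 mm behind it; x points along the fingers, z is the direction in which the jaws open and shut, and the axes are right-handed (so a half turn about x gives the same grasp; the last joint's range is limited). The gripper opens to 93 mm and grips with 3 to 60 N. Pads are 15 mm wide; open, the fingers measure 128 mm over their backs; the gripper's body (75 mm by 188 mm) begins 65 mm behind the grasp point.
Start: joints at [-1.306, 0.615, -0.013, 1.423, 0.008, 1.103, -0.04], TCP at [186.334, 622.689, 218.64] pointing down, gripper open.
Joint ranges: [-3.12, 3.12], [-0.3, 2.06], [-1.34, 1.32], [0.26, 2.42], [-1.36, 4.5], [0.01, 1.98], [-2.84, 2.84]. Speed limits (rad/s): [2.79, 2.79, 3.14, 3.14, 3.14, 3.14, 3.14].

INTERFACE

Orientations are given as a unit quaternion [x, y, z, w].
In Python, from cell import env gives the robot as it stands. The module is installed in compiled form; this text tells all that it offers. Calls block until the motion is done:
- env.movep(position, orientation): joint-space move of the TCP to a pose.
- env.servo_line(position, rotation=None, velocity=150): straight line of the TCP; rotation=None keeps the orientation; velocity is the mean speed in mm/s.
- env.move_joints(angles): joint-space move.
- env.open() and env.grasp(squeeze=None): open the fingers fully, or close them until they stop; squeeze is the grip in N (None keeps the last).
- env.wait(seconds).
- env.ik(position, orientation): joint angles nearest the present ones, or None.
- env.grab_frame(name): name is "side" or "top" or "wrist"; returns the picture (384x512x3 uint8, red, green, blue); there is no depth.
- env.camera_info(name): a dict with "fx", "fy", "cx", "cy" (pixels), "R" (3x3) and "t" (3): a world point X has camera coordinates R X + t. Camera axes: x right, y down, z forward; pixel columns grow to the right and rows downward; lengths in mm; the calibration is good to about 2 mm. A picture is of the moment at which its call begins: read the wrist's pose just before it. camera_info takes no time and is no camera call; for the wrist camera it gives the pose at the moment of the call.
A pose or a line that the arm cannot do raises env.MotionError and nothing moves.
- env.hand_in(): hands the job in, once; it reports no verdict.
Readings, each from a call of its own:
- env.get_clock(): time.
- env.get_joint_pos(): joint angles.
- env.get_dq(): joint speeds.
- env.get_effort(): joint torques, N m.
- env.get_tcp_pos(): TCP position.
- env.get_tool_rot(): TCP orientation.
- env.get_force(): force on the tool from outside, world axes, zero at the start.
- env.get_ft_torque(): the same for the moment, N m.
- env.get_opening(): finger opening in mm.
Only numpy, scipy, OpenCV 4.12 (cv2) and the standard library are available. Lean on these libraries where they do the work, as an engineer would, in place of code of your own. Each camera call takes 0.05 s, during which the arm holds its last target.

## Working session

There is one attempt and no reset: what is moved stays moved. The work goes in short steps, each a Python script; the robot and the scene stay as the last script left them, time stands still between calls to the robot, and variables do not carry over. Pictures are saved under pics/ and viewed, and the job is handed in when it is done.

```bash
mkdir -p pics
python3 - <<'E'
from cell import env
import cv2
for n in ["side","top","wrist"]:
    i=env.camera_info(n); print(n,{k:(v if not hasattr(v,'tolist') else v.tolist()) for k,v in i.items()})
    cv2.imwrite(f"pics/{n}0.png",env.grab_frame(n)[:,:,::-1])
print(env.get_tcp_pos(),env.get_tool_rot(),env.get_clock(),env.get_opening(),env.get_force())
E
```

```text
side {'fx': 380.8610422928891, 'fy': 380.8610422928891, 'cx': 262.7345635470527, 'cy': 185.66384353544532, 'R': [[0.7316908964270661, -0.6816267706506266, -0.003657542638852266], [-0.34004167269303237, -0.36035608015706394, -0.8686283188602362], [0.5907622981520414, 0.6368111502056429, -0.4954507705674548]], 't': [-461.49032896407675, 257.22687422296207, 657.0611650471344]}
top {'fx': 354.4010556324249, 'fy': 354.4010556324249, 'cx': 261.5089627150788, 'cy': 194.00912906587791, 'R': [[0.017516440689025674, -0.9998375557548209, 0.004246929221583867], [-0.9893106289025311, -0.017946710126727383, -0.14471487531040403], [0.14476758561938652, -0.001666642688915242, -0.9894642835676691]], 't': [-80.17308357485861, 594.2795902028813, 861.9196357819405]}
wrist {'fx': 282.96919725791946, 'fy': 282.96919725791946, 'cx': 252.18523068515213, 'cy': 192.98637636447998, 'R': [[0.2861535772653645, 0.9581820410545241, -0.0018183560768397096], [0.9277558339458175, -0.2765915903832818, 0.2505318437020494], [0.23955217134840642, -0.07337757375270747, -0.9681066516001378]], 't': [-648.0001156155708, -29.488047749819007, 390.78301641100967]}
[186.16946231 622.16204104 217.76820466] [-0.42271973  0.56769329  0.42187949  0.56661279] 0.15 93.3158514543023 [ 0.08246805 -0.10699264 -0.34308286]
```

View pics/top0.png

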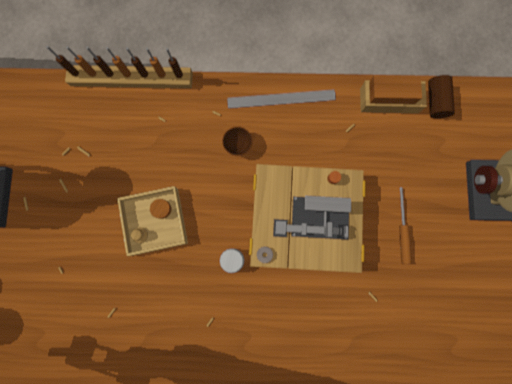

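View pics/side0.png

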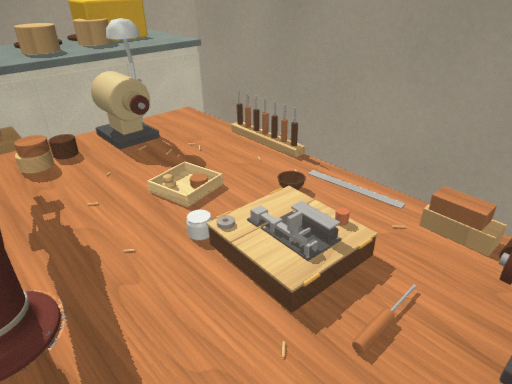

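View pics/wrist0.png

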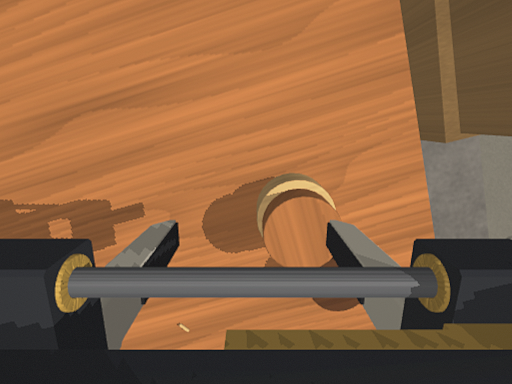

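The side and top views show the case roughly aligned with the world axes. The catch plate is at about (327,205) and the bolt handle at about (325,225) in the top picture. Next I'll localise them coarsely.

```bash
cat > h.py <<'E'
import numpy as np, cv2
from cell import env
def ray(i,px):
    R=np.array(i["R"]);t=np.array(i["t"])
    d=R.T@np.array([(px[0]-i["cx"])/i["fx"],(px[1]-i["cy"])/i["fy"],1.]); return -R.T@t,d
def onz(i,px,z):
    c,d=ray(i,px); return c+d*(z-c[2])/d[2]
def proj(i,X):
    p=np.array(i["R"])@np.array(X)+np.array(i["t"]); return np.array([i["fx"]*p[0]/p[2]+i["cx"],i["fy"]*p[1]/p[2]+i["cy"]])
def tri(obs):
    A=np.zeros((3,3));b=np.zeros(3);cs=[]
    for i,px in obs:
        c,d=ray(i,px);d/=np.linalg.norm(d);P=np.eye(3)-np.outer(d,d);A+=P;b+=P@c;cs.append((c,d))
    x=np.linalg.solve(A,b); return x,[np.linalg.norm(np.cross(x-c,d)) for c,d in cs]
E
python3 - <<'E'
from h import *
i=env.camera_info("top")
for n,p,z in [("c1",(256,165),60),("c2",(364,171),60),("c3",(362,272),60),("c4",(250,267),60),("catch",(328,205),104),("handle",(325,224),130)]: print(n,onz(i,p,z).round())
w=env.camera_info("wrist");print("wristC",(-np.array(w["R"]).T@w["t"]).round(),proj(i,env.get_tcp_pos()))
im=cv2.imread("pics/top0.png");cv2.imwrite("pics/tc.png",cv2.resize(im[155:285,235:375],None,fx=5.5,fy=4.5*1,interpolation=cv2.INTER_CUBIC)[:600])
im=cv2.imread("pics/side0.png");cv2.imwrite("pics/sc.png",cv2.resize(im[180:300,200:380],None,fx=4.4,fy=4.4,interpolation=cv2.INTER_CUBIC))
E
```

```text
c1 [667. -54.  60.]
c2 [ 657. -328.   60.]
c3 [ 406. -317.   60.]
c4 [413. -45.  60.]
catch [ 563. -228.  104.]
handle [ 516. -215.  130.]
wristC [119. 641. 385.] [-106.43225341  387.67627406]
```

View pics/tc.png

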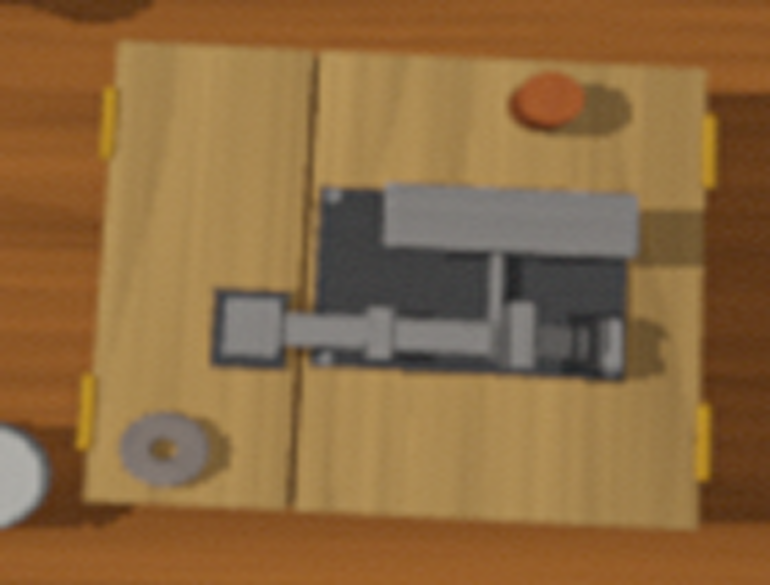

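View pics/sc.png

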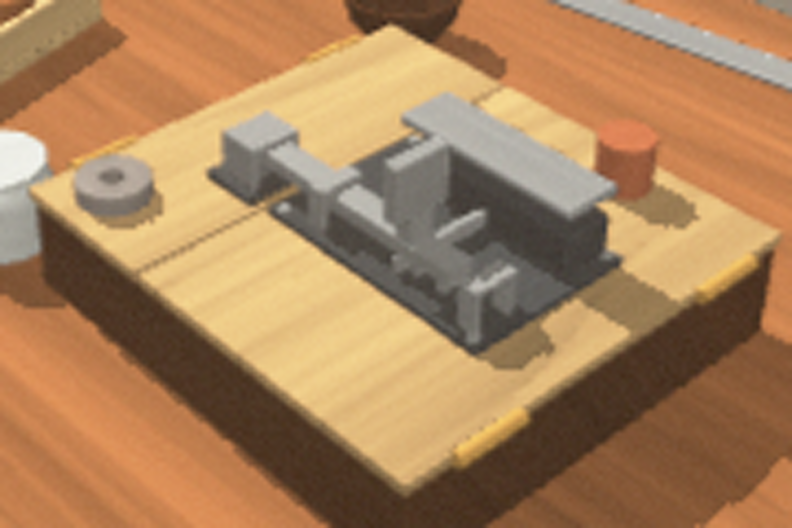

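```bash
cat >> h.py <<'E'
from scipy.spatial.transform import Rotation as Ro
def ori(a):  # tool pointing down, tool z along angle a (world)
    x=np.array([0,0,-1.]);z=np.array([np.cos(a),np.sin(a),0]);y=np.cross(z,x)
    return Ro.from_matrix(np.c_[x,y,z]).as_quat()
E
python3 - <<'E'
from h import *
M=Ro.from_quat(env.get_tool_rot()).as_matrix();print(M.round(2))
w=env.camera_info("wrist");C=-np.array(w["R"]).T@w["t"]; off=M.T@(C-env.get_tcp_pos());print(off.round(1), (M.T@np.array(w["R"]).T).round(2))
a=np.arctan2(-35,102)-.033
for k in (0,np.pi):
  o=ori(a+k)
  for p in ([536,-240,110],[536,-240,240]): print(k,p,env.ik(p,o), (Ro.from_quat(o).as_matrix()@off).round())
E
```

```text
[[-0.   -0.96  0.29]
 [-0.    0.29  0.96]
 [-1.   -0.   -0.  ]]
[-166.9   69.7   -1. ] [[-0.   -0.25  0.97]
 [ 0.   -0.97 -0.25]
 [ 1.    0.    0.  ]]
0 [536, -240, 110] [-0.02591545  0.73776056  0.69366807  1.74841916 -0.59387174  0.87655754
  0.56990209] [ 24.  66. 167.]
0 [536, -240, 240] [-0.22328809  0.72569861  1.129704    1.60226807 -0.68223692  1.25903899
  0.66516342] [ 24.  66. 167.]
3.141592653589793 [536, -240, 110] [-0.21219242  0.92464694  1.13170011  1.75385727 -0.93776779  1.11145405
 -2.26546919] [-24. -66. 167.]
3.141592653589793 [536, -240, 240] [-0.2248221   0.72800161  1.13452883  1.60230849 -0.68559169  1.26133791
 -2.47330811] [-24. -66. 167.]
```

Run:
```python
from h import *
a=np.arctan2(-35,102)-.033
o=ori(a)
import json
env.movep([560,150,270],o); print(env.get_clock(),env.get_tcp_pos().round(1),env.get_joint_pos().round(2))
S=[]
for k,p in enumerate([[500,-205,240],[560,-250,240]]):
    env.movep(p,o); env.wait(0.3)
    i=env.camera_info("wrist"); im=env.grab_frame("wrist"); cv2.imwrite(f"pics/w{k+1}.png",im[:,:,::-1])
    S.append({q:np.array(v).tolist() for q,v in i.items()}); print(env.get_clock(),env.get_tcp_pos().round(1),env.get_joint_pos().round(2),env.get_force().round(1))
json.dump(S,open("w.json","w"))
for k in (1,2):
    cv2.imwrite(f"pics/w{k}b.png",cv2.resize(cv2.imread(f"pics/w{k}.png"),(800,600),interpolation=cv2.INTER_CUBIC))
```

```text
2.3167 [559.6 151.9 269.6] [-0.63  0.5   0.53  1.57 -0.27  1.15 -0.41]
4.025 [ 500.3 -204.4  240. ] [-0.04  0.47  0.58  1.72 -0.29  1.04  0.29] [ 0.5 -0.   0.4]
4.775 [ 559.7 -249.4  240.4] [ 0.05  0.59  0.57  1.52 -0.33  1.13  0.32] [-0.   0.2  1.3]
```

View pics/w1b.png

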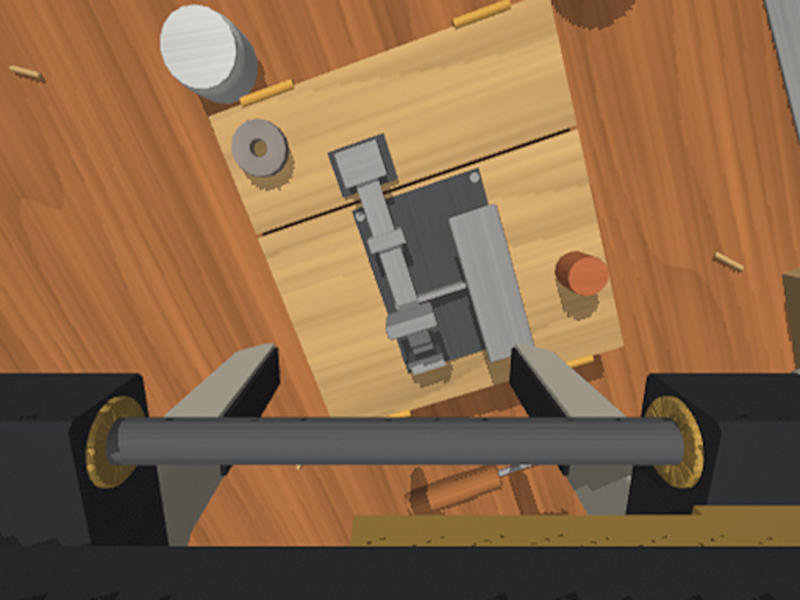

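View pics/w2b.png

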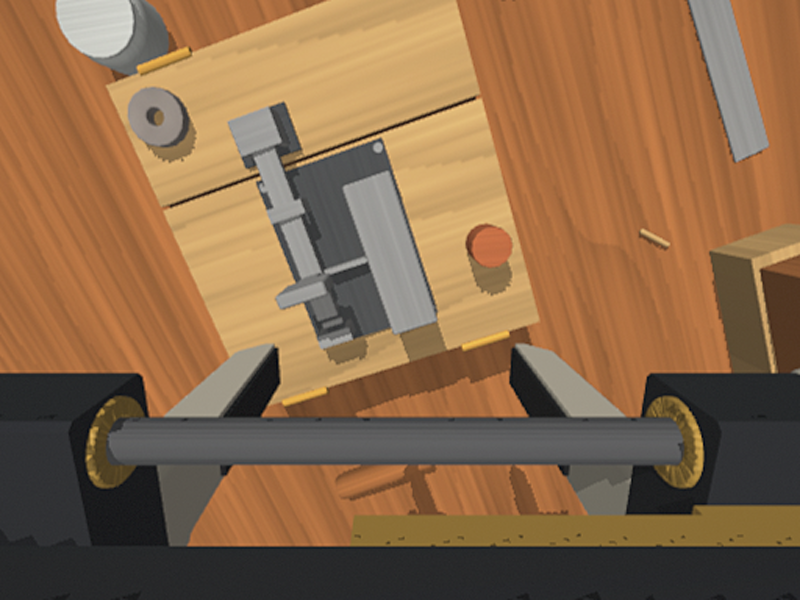

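Run:
```python
from h import *
import json
S=json.load(open("w.json"));i=S[0]
M=Ro.from_quat(env.get_tool_rot()).as_matrix(); 
w=env.camera_info("wrist");T=env.get_tcp_pos()
for x in (0,-19,-40):
  for z in (-46.5,-64,46.5,64):
    for y in (-7.5,7.5): print((x,y,z),proj(w,T+M@np.array([x,y,z])).round(0))
im=cv2.imread("pics/w1.png");cv2.imwrite("pics/fc.png",cv2.resize(im[200:330,90:420],None,fx=2.4,fy=4,interpolation=cv2.INTER_CUBIC))
```

```text
(0, -7.5, -46.5) [180. 242.]
(0, 7.5, -46.5) [178. 220.]
(0, -7.5, -64) [152. 242.]
(0, 7.5, -64) [150. 220.]
(0, -7.5, 46.5) [326. 242.]
(0, 7.5, 46.5) [327. 220.]
(0, -7.5, 64) [353. 242.]
(0, 7.5, 64) [355. 220.]
(-19, -7.5, -46.5) [172. 256.]
(-19, 7.5, -46.5) [170. 232.]
(-19, -7.5, -64) [141. 256.]
(-19, 7.5, -64) [139. 232.]
(-19, -7.5, 46.5) [334. 256.]
(-19, 7.5, 46.5) [336. 232.]
(-19, -7.5, 64) [364. 256.]
(-19, 7.5, 64) [367. 232.]
(-40, -7.5, -46.5) [160. 276.]
(-40, 7.5, -46.5) [158. 248.]
(-40, -7.5, -64) [125. 276.]
(-40, 7.5, -64) [122. 248.]
(-40, -7.5, 46.5) [346. 276.]
(-40, 7.5, 46.5) [348. 249.]
(-40, -7.5, 64) [380. 276.]
(-40, 7.5, 64) [384. 249.]
```

View pics/fc.png

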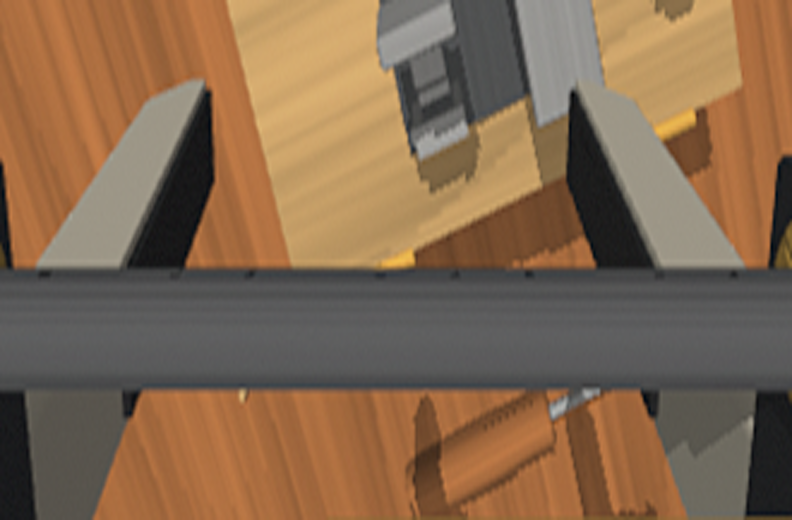

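Both wrist views show the plate and handle. In the 800 px pictures, the plate corners in w1 are about (450,216) and (496,205), and the handle top is about (410,308). In w2 the handle top is about (305,290). The tips are bevelled, roughly 7 mm thick at the end. Next come precise corners.

Run:
```python
from h import *
for k in (1,2):
    im=cv2.imread(f"pics/w{k}.png")
    roi={1:(200,80,350,250),2:(140,60,290,230)}[k]
    x0,y0,x1,y1=roi
    c=cv2.resize(im[y0:y1,x0:x1],None,fx=3.5,fy=3.5,interpolation=cv2.INTER_CUBIC)
    cv2.imwrite(f"pics/wc{k}.png",c)
    hsv=cv2.cvtColor(im,cv2.COLOR_BGR2HSV)
    m=((hsv[...,1]<40)&(hsv[...,2]>135)).astype(np.uint8)
    m[:,:x0]=0;m[:,x1:]=0;m[y1:]=0;m[:y0]=0
    n,l,st,ce=cv2.connectedComponentsWithStats(m,connectivity=4)
    for j in range(1,n):
        if st[j,4]>60:
            cs,_=cv2.findContours((l==j).astype(np.uint8),0,2)
            q=cv2.approxPolyDP(cs[0],2.5,True)[:,0]
            print(k,st[j],ce[j].round(1),im[l==j].mean(0).round(),q.tolist())
```

```text
1 [214  90  33  30 637] [230.4 104.4] [155. 158. 159.] [[240, 90], [214, 99], [221, 119], [246, 111]]
1 [229 116  30  46 668] [242.2 139.6] [154. 158. 159.] [[241, 116], [229, 120], [239, 149], [235, 154], [238, 161], [258, 154], [256, 147], [251, 147]]
1 [ 288  131   62  114 3021] [316.2 183. ] [146. 150. 151.] [[289, 139], [314, 230], [325, 227], [330, 220], [349, 244], [349, 225], [342, 223], [316, 131]]
1 [244 159  23  39 469] [254.8 176.9] [152. 156. 157.] [[252, 159], [244, 165], [254, 197], [266, 190], [256, 160]]
1 [267 181  31  12 109] [282.1 186.6] [150. 154. 155.] [[297, 182], [267, 192]]
1 [247 201  32  16 259] [262.5 208.5] [150. 153. 154.] [[277, 202], [248, 209], [248, 214], [253, 216], [277, 208]]
1 [264 230  21  10  90] [273.  234.5] [152. 155. 157.] [[284, 232], [267, 233], [264, 238]]
2 [146  68  34  32 665] [162.6  83.8] [155. 158. 159.] [[171, 68], [146, 78], [154, 99], [179, 90]]
2 [163  95  32  48 717] [176.9 120.1] [156. 160. 161.] [[175, 95], [163, 100], [169, 116], [166, 120], [172, 123], [175, 131], [171, 134], [174, 142], [194, 135], [186, 126]]
2 [ 208  110   72  104 3079] [248.3 161.1] [152. 155. 156.] [[220, 119], [235, 164], [208, 174], [235, 166], [253, 213], [279, 204], [248, 110]]
2 [180 140  25  39 495] [192.2 158.5] [154. 158. 159.] [[189, 140], [180, 146], [193, 178], [204, 174], [193, 142]]
2 [177 180  31  18 265] [192.1 188.2] [152. 155. 156.] [[206, 181], [177, 189], [178, 195], [206, 188]]
2 [204 214  21   9  92] [213.6 217.9] [155. 159. 160.] [[224, 214], [204, 219], [208, 222], [224, 217]]
2 [148 221  26   9 144] [161.6 225.7] [138. 153. 159.] [[173, 221], [148, 229], [167, 229]]
```

View pics/wc1.png

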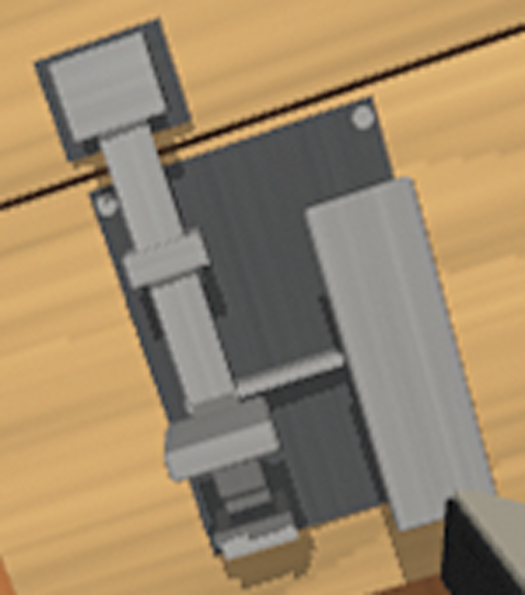

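View pics/wc2.png

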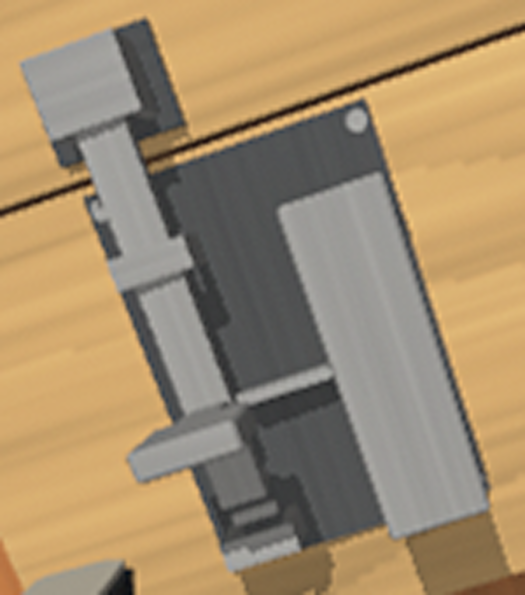

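Run:
```python
from h import *
import json
S=json.load(open("w.json"));org=[(200,80),(140,60)]
def px(k,c): return ((c[0]+.5)/3.5-.5+org[k][0],(c[1]+.5)/3.5-.5+org[k][1])
F={"cTL":[(306,208),(278,208)],"cTR":[(410,178),(380,172)],"cBL":[(402,530),(394,538)],
"hTL":[(168,452),(130,458)],"hTR":[(272,427),(238,416)],"hBR":[(278,448),(242,444)],"hBL":[(175,480),(138,482)],
"kTL":[(48,72),(22,65)],"kTR":[(150,32),(110,30)],"kBR":[(165,105),(140,103)]}
P={}
for n,(a,b) in F.items():
    P[n],r=tri([(S[0],px(0,a)),(S[1],px(1,b))]); print(n,P[n].round(1),np.round(r,1))
for n in ("hTL","hTR","hBR","hBL"):
    print(n,[onz(S[k],px(k,F[n][k]),130).round(1) for k in (0,1)])
for n in ("cTL","cTR","cBL"):
    print(n,[onz(S[k],px(k,F[n][k]),104).round(1) for k in (0,1)])
print("cBR",onz(S[1],px(1,(488,510)),104).round(1))
```

```text
cTL [ 551.5 -172.1  101.9] [0.3 0.3]
cTR [ 583.3 -173.9  105.5] [0.3 0.3]
cBL [ 547.2 -280.8  104.2] [0. 0.]
hTL [ 487.8 -222.4  128.6] [0.9 0.9]
hTR [ 520.5 -223.9  129. ] [1.5 1.5]
hBR [ 519.4 -230.9  130.6] [0.5 0.5]
hBL [ 487.3 -230.   130.8] [0.2 0.2]
kTL [ 492.4 -105.7   85.2] [0.7 0.7]
kTR [ 525.2 -108.6   99.7] [0.8 0.8]
kBR [ 522.4 -128.2   87.7] [0. 0.]
hTL [array([ 488.5, -221.2,  130. ]), array([ 487.7, -223. ,  130. ])]
hTR [array([ 519.6, -224.8,  130. ]), array([ 521.7, -222.6,  130. ])]
hBR [array([ 519.1, -231.5,  130. ]), array([ 519.5, -230.6,  130. ])]
hBL [array([ 487.3, -230.1,  130. ]), array([ 486.9, -230.3,  130. ])]
cTL [array([ 551.5, -171.6,  104. ]), array([ 551.6, -172.4,  104. ])]
cTR [array([ 583.4, -174.3,  104. ]), array([ 583.5, -173.6,  104. ])]
cBL [array([ 547.2, -280.9,  104. ]), array([ 547.2, -280.9,  104. ])]
cBR [ 578.7 -282.7  104. ]
```

```bash
cat >> h.py <<'E'
YA=-0.042;O=np.array([535.9,-186.1]);TH=np.deg2rad(17)
Rc=np.array([[np.cos(YA),-np.sin(YA)],[np.sin(YA),np.cos(YA)]])
ORI=ori(-TH+YA)
def T(hy,z,x=-1.0):  # hy: case y of handle fingertip centre
    p=O+Rc@np.array([x,hy-50*np.sin(TH)]); return [p[0],p[1],z]
def inv():
    p=env.get_tcp_pos(); c=Rc.T@(p[:2]-O); return (c[0],c[1]+50*np.sin(TH),p[2])
def rep(s=""):
    f=env.get_force(); print(s,"t",round(env.get_clock(),2),"x,hy,z",np.round(inv(),1),"F",np.round(f,1),"M",np.round(env.get_ft_torque(),2))
E
python3 - <<'E'
from h import *
env.movep(T(-59.5,170),ORI); rep()
env.servo_line(T(-59.5,108),velocity=100); env.wait(.2); rep()
cv2.imwrite("pics/w3.png",cv2.resize(env.grab_frame("wrist")[:,:,::-1],(800,600)))
cv2.imwrite("pics/s3.png",cv2.resize(env.grab_frame("side")[120:320,180:420,::-1],(720,600),interpolation=cv2.INTER_CUBIC))
E
```

```text
t 5.17 x,hy,z [ -0.7 -59.4 170.4] F [0.2 0.4 0.5] M [-0.11  0.09  0.  ]
 t 6.14 x,hy,z [ -0.5 -59.8 108.8] F [ 0.4 -0.1 -0.2] M [-0.04  0.1  -0.05]
```

View pics/w3.png

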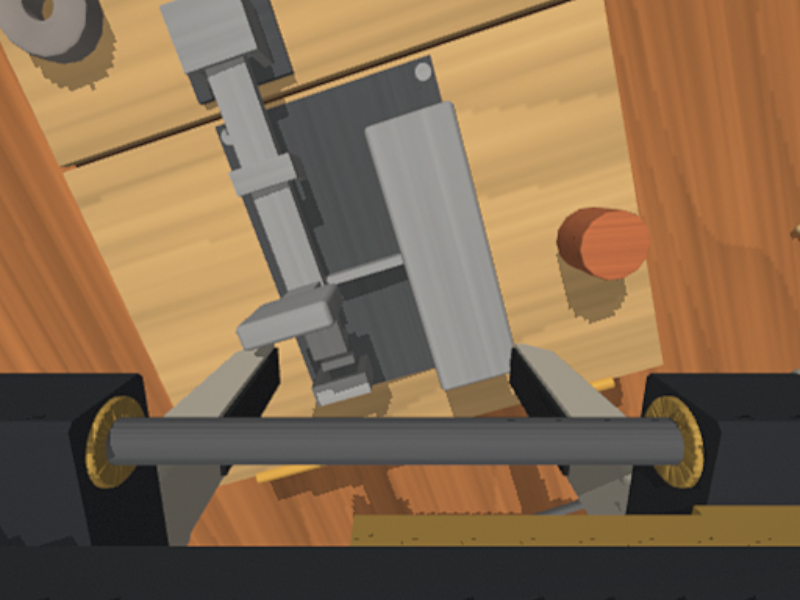

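View pics/s3.png

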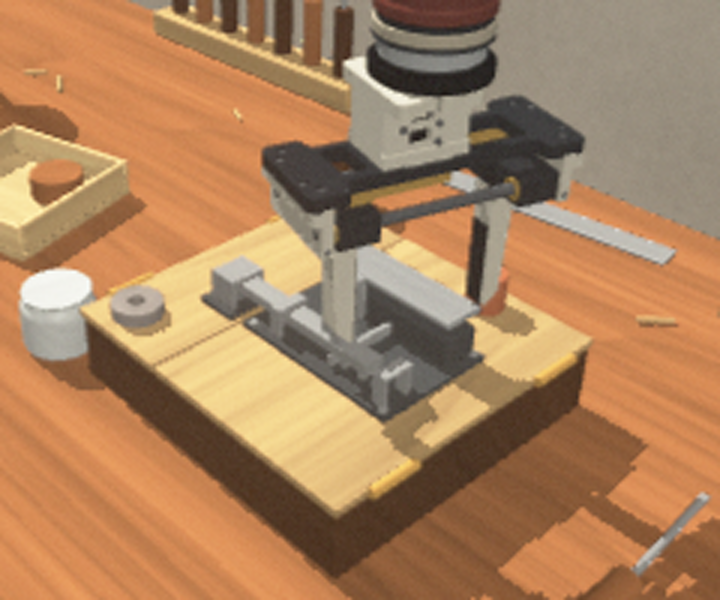

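```bash
sed -i 's/deg2rad(17)/deg2rad(20)/; s/x=-1.0/x=-2.3/' h.py
python3 - <<'E'
from h import *
env.servo_line(T(-57.5,110),ORI,velocity=30); env.wait(.2);rep("rot")
for z in (104,101,98,95.5):
    env.servo_line(T(-57.5,z),velocity=30); env.wait(.15); rep(z)
    if abs(env.get_force()[2])>15: break
cv2.imwrite("pics/w4.png",cv2.resize(env.grab_frame("wrist")[:,:,::-1],(800,600)))
E
```

```text
rot t 6.69 x,hy,z [ -2.3 -57.4 110. ] F [ 0.1 -0.5  0.9] M [-0.05  0.13 -0.04]
104 t 7.19 x,hy,z [ -2.  -57.7 104.3] F [-0.7 -0.4  2.4] M [-0.15 -0.03 -0.  ]
101 t 7.59 x,hy,z [ -2.  -57.7 101.3] F [0.5 1.1 4.2] M [-0.15 -0.12  0.01]
98 t 7.99 x,hy,z [ -2.  -57.7  98.4] F [-0.2  0.2  5.4] M [-0.12 -0.11 -0.02]
95.5 t 8.39 x,hy,z [ -1.9 -57.7  96.1] F [ 0.2 -0.4  6.5] M [-0.09 -0.05  0.04]
```

View pics/w4.png

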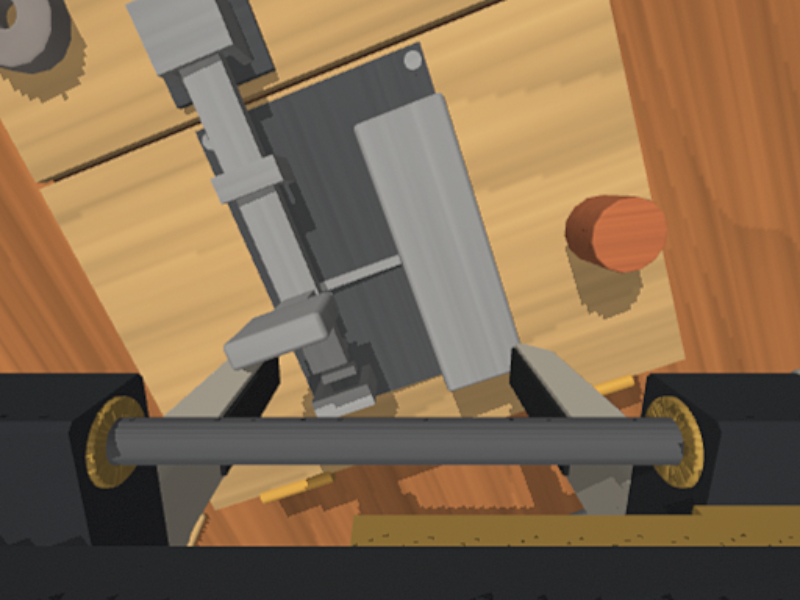

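The finger is on the plate's edge at (515,350) and the handle finger is just behind the handle at about (265,350). The vertical force of 6.5 N matches the spring at about 8 mm down. Now I'll push.

Run:
```python
from h import *
hy=-57.5
env.servo_line(T(hy,94.8),velocity=20)
for hy in (-54.5,-52,-49,-46,-43):
    env.servo_line(T(hy,94.8),velocity=30); rep(hy)
    f=env.get_force()
    if np.hypot(f[0],f[1])>20 or f[2]<3: print("STOP");break
cv2.imwrite("pics/w5.png",cv2.resize(env.grab_frame("wrist")[:,:,::-1],(800,600)))
```

```text
-54.5 t 8.94 x,hy,z [ -1.7 -57.1  96. ] F [ 0.1 -1.9  6.5] M [-0.66 -0.1  -0.09]
-52 t 9.19 x,hy,z [ -1.6 -56.   96.2] F [-0.7 -3.6  6.6] M [-1.09 -0.05 -0.17]
-49 t 9.44 x,hy,z [ -1.5 -54.7  96.4] F [-0.6 -5.6  5.1] M [-1.53 -0.17 -0.05]
-46 t 9.69 x,hy,z [ -1.5 -52.2  96.4] F [ 0.5 -6.   4.8] M [-1.68 -0.22 -0.04]
-43 t 9.94 x,hy,z [ -1.5 -49.3  96.4] F [-0.8 -6.8  4.6] M [-1.74 -0.18 -0.05]
```

View pics/w5.png

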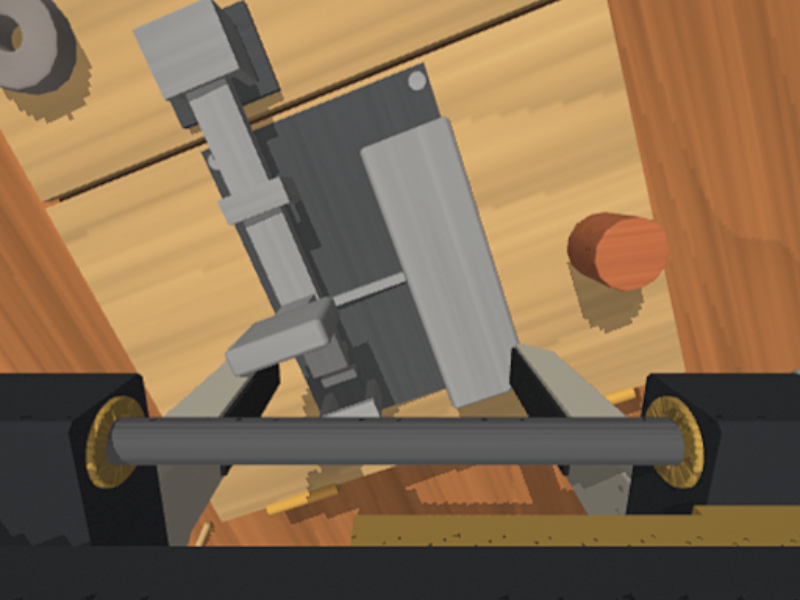

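The bolt is moving with the fingertip. The arm is compliant (about 1 N/mm), so I'll press a bit deeper and continue.

Run:
```python
from h import *
env.servo_line(T(-43,92.5),velocity=30);rep("press")
for hy in (-40,-36,-32,-28,-24,-20):
    env.servo_line(T(hy,92.5),velocity=30); rep(hy)
    f=env.get_force()
    if np.hypot(f[0],f[1])>20 or f[2]<2.5: print("STOP");break
cv2.imwrite("pics/w6.png",cv2.resize(env.grab_frame("wrist")[:,:,::-1],(800,600)))
```

```text
press t 10.24 x,hy,z [ -1.5 -49.4  94.4] F [-1.  -7.3  6.1] M [-1.67 -0.12 -0.07]
-40 t 10.49 x,hy,z [ -1.5 -46.9  94.4] F [-0.4 -6.9  4.8] M [-1.79 -0.16 -0.06]
-36 t 10.78 x,hy,z [ -1.5 -43.   94.4] F [-0.3 -6.6  7. ] M [-1.8  -0.09 -0.11]
-32 t 11.06 x,hy,z [ -1.5 -38.9  94.4] F [-1.4 -7.2  5.6] M [-1.85 -0.13 -0.04]
-28 t 11.34 x,hy,z [ -1.5 -34.9  94.4] F [-0.6 -6.8  6.3] M [-1.83 -0.11 -0.09]
-24 t 11.62 x,hy,z [ -1.5 -30.9  94.4] F [-1.2 -7.3  6.1] M [-1.87 -0.06 -0.09]
-20 t 11.91 x,hy,z [ -1.5 -26.9  94.4] F [-1.2 -7.4  6.2] M [-1.83 -0.04 -0.08]
```

View pics/w6.png

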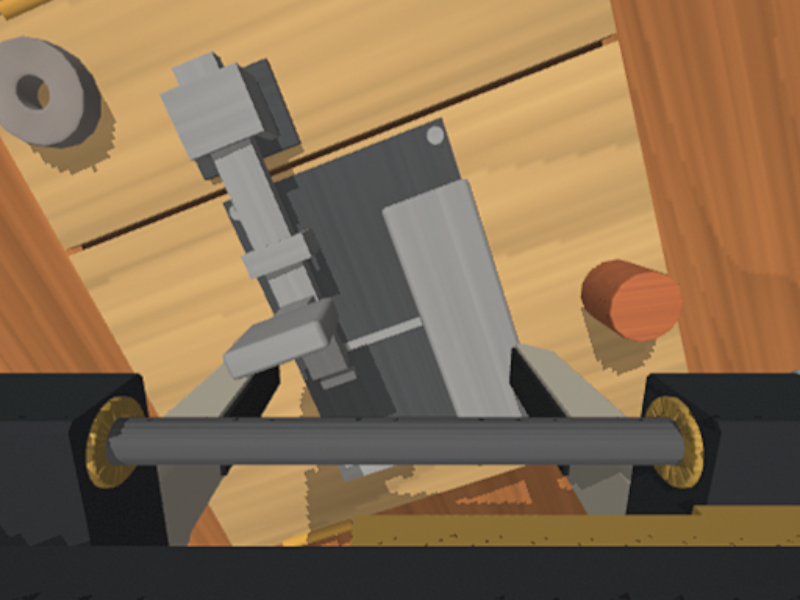

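The bolt end now shows beyond the keeper at (195,70). I'll carry on to the end stop, watching for the force to rise.

Run:
```python
from h import *
last=None
for hy in np.arange(-16,22,2.5):
    env.servo_line(T(hy,92.5),velocity=30); rep(round(hy,1))
    f=env.get_force()
    if np.hypot(f[0],f[1])>14 or f[2]<2.5: print("STOP");break
env.wait(.3);rep("hold")
cv2.imwrite("pics/w7.png",cv2.resize(env.grab_frame("wrist")[:,:,::-1],(800,600)))
```

```text
-16.0 t 12.24 x,hy,z [ -1.5 -22.9  94.4] F [-0.4 -7.1  6.2] M [-1.8  -0.03 -0.11]
-13.5 t 12.49 x,hy,z [ -1.5 -20.6  94.4] F [-1.1 -7.7  6.8] M [-1.83 -0.05 -0.06]
-11.0 t 12.74 x,hy,z [ -1.5 -18.2  94.4] F [-1.3 -7.4  6.6] M [-1.93 -0.09 -0.04]
-8.5 t 12.99 x,hy,z [ -1.5 -15.6  94.4] F [-0.  -7.1  7. ] M [-1.98 -0.04 -0.05]
-6.0 t 13.24 x,hy,z [ -1.5 -13.2  94.4] F [-1.  -7.5  5.7] M [-1.96 -0.09 -0.06]
-3.5 t 13.49 x,hy,z [ -1.6 -10.7  94.4] F [-1.7 -7.4  6.9] M [-1.87 -0.03 -0.13]
-1.0 t 13.74 x,hy,z [-1.5 -8.9 94.4] F [-1.5 -8.3  6.1] M [-2.11  0.    0.08]
1.5 t 13.99 x,hy,z [-1.5 -8.9 94.6] F [ -1.9 -11.7   4.7] M [-2.86 -0.04  0.19]
4.0 t 14.24 x,hy,z [-1.5 -8.9 94.8] F [ -1.3 -14.6   3.7] M [-3.57 -0.05  0.43]
STOP
hold t 14.54 x,hy,z [-1.5 -8.9 94.8] F [ -1.1 -15.6   3.5] M [-3.59 -0.08  0.45]
```

View pics/w7.png

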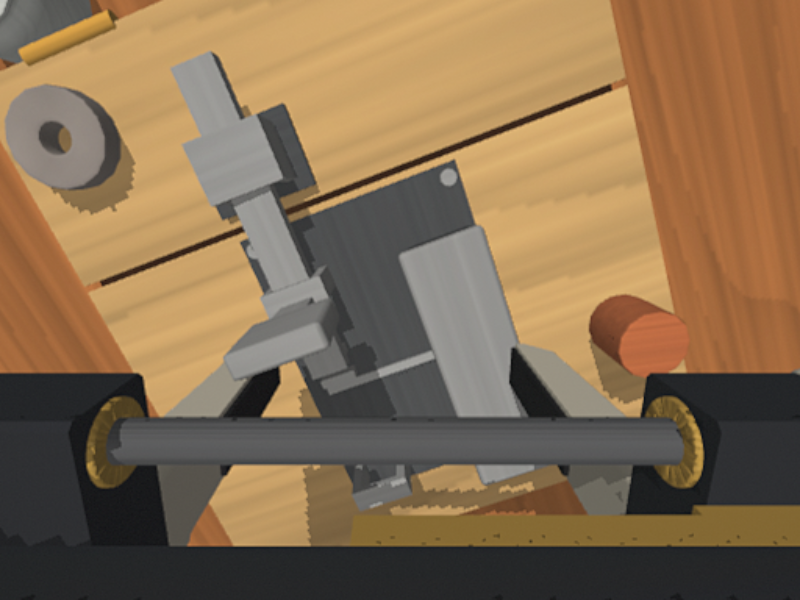

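The force rose at hy = -8.9 mm, which is the predicted end stop (slide about 50 mm). Now I'll ease the push, lift off, back away and check.

Run:
```python
from h import *
env.servo_line(T(-3,92.5),velocity=40);rep("ease")
env.servo_line(T(-4,112),velocity=60);rep("lift")
env.servo_line(T(-18,116),velocity=80);rep("back")
env.servo_line(T(-25,235),velocity=150);env.wait(.4);rep("up")
import json
i=env.camera_info("wrist");json.dump({q:np.array(v).tolist() for q,v in i.items()},open("w8.json","w"))
im=env.grab_frame("wrist")[:,:,::-1];cv2.imwrite("pics/w8.png",im)
cv2.imwrite("pics/w8b.png",cv2.resize(im,(800,600)))
cv2.imwrite("pics/s8.png",cv2.resize(env.grab_frame("side")[120:320,180:420,::-1],(720,600),interpolation=cv2.INTER_CUBIC))
cv2.imwrite("pics/t8.png",env.grab_frame("top")[:,:,::-1])
# predicted pixels
def W(c): return [*(O+Rc@np.array(c[:2])),c[2]]
for n,c in {"plate TL":(14,15,104),"plate BL":(14,-95,104),"plateBL pressed":(14,-95,94),"handle home TL":(-48,10,130),"BR":(-14,0,130),"BL":(-48,0,130)}.items(): print(n,(proj(i,W(c))*800/512).round())
```

```text
ease t 14.92 x,hy,z [-1.5 -9.  94.2] F [-1.2 -5.9  8.1] M [-1.54 -0.01 -0.01]
lift t 15.39 x,hy,z [ -3.5  -7.8 112.2] F [-1.6 -5.4  2.4] M [-1.17  0.53  0.25]
back t 15.72 x,hy,z [ -2.8 -17.9 115.6] F [-0.2  0.6  0.6] M [ 0.02  0.12 -0.01]
up t 17.07 x,hy,z [ -2.4 -25.  234.7] F [ 0.1 -0.1  0.1] M [-0.03  0.14 -0.01]
plate TL [389. 201.]
plate BL [442. 349.]
plateBL pressed [440. 345.]
handle home TL [296. 246.]
BR [354. 242.]
BL [303. 261.]
```

View pics/w8b.png

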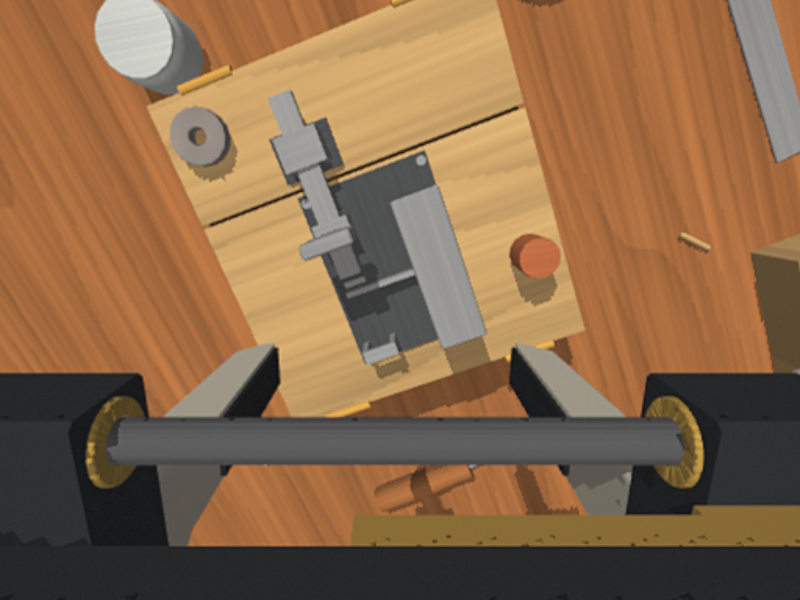

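View pics/s8.png

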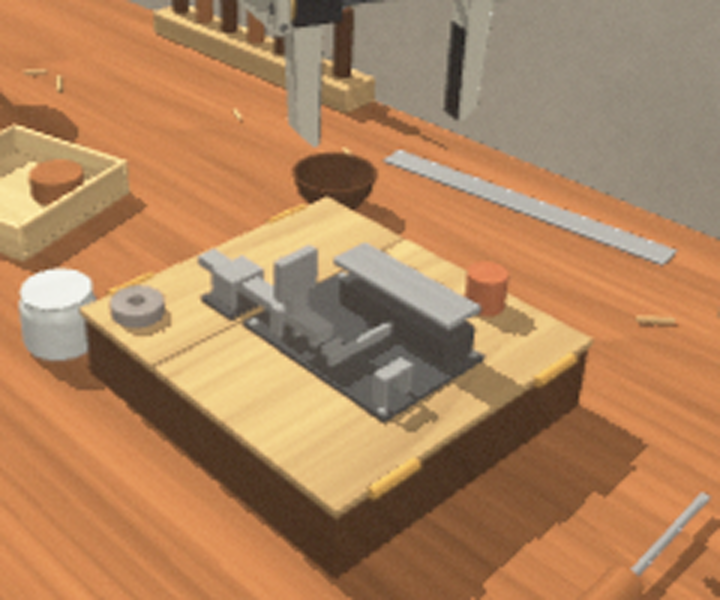

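View pics/t8.png

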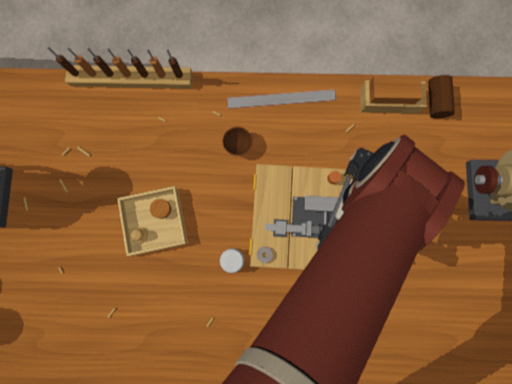

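The wrist view shows the handle's near edge at (303,260)–(352,240), as predicted for slide 50 mm. The loose things look unmoved. I'll check the catch height in the side view against the first picture.

Run:
```python
from h import *
i=env.camera_info("side")
a=cv2.imread("pics/side0.png");b=env.grab_frame("side")[:,:,::-1]
W=lambda c:[*(O+Rc@np.array(c[:2])),c[2]]
print("rest",proj(i,W((14,-95,104))),"pressed",proj(i,W((14,-95,94))))
g=[cv2.cvtColor(np.ascontiguousarray(x),cv2.COLOR_BGR2GRAY).astype(int) for x in (a,b)]
for col in (318,325,332): print(col,[x[205:240,col].tolist() for x in g])
x=np.hstack([a[190:250,280:350],b[190:250,280:350]]);cv2.imwrite("pics/cmp.png",cv2.resize(x,None,fx=5.5,fy=5.5,interpolation=cv2.INTER_NEAREST))
```

```text
rest [328.61430558 227.75271477] pressed [328.19969829 231.86564508]
318 [[201, 205, 202, 199, 173, 183, 179, 178, 181, 179, 176, 175, 177, 179, 178, 179, 175, 136, 97, 76, 71, 75, 71, 66, 67, 64, 62, 64, 64, 65, 66, 68, 72, 77, 94], [207, 208, 208, 203, 177, 188, 182, 184, 185, 181, 180, 180, 182, 182, 181, 185, 182, 138, 98, 76, 74, 69, 70, 68, 65, 65, 68, 63, 65, 64, 66, 68, 71, 77, 95]]
325 [[182, 192, 192, 204, 206, 205, 204, 198, 181, 177, 174, 181, 180, 178, 176, 178, 178, 179, 180, 183, 176, 139, 105, 73, 71, 68, 70, 66, 68, 64, 65, 64, 62, 59, 62], [187, 194, 196, 207, 211, 211, 211, 205, 184, 181, 181, 182, 184, 179, 179, 181, 182, 184, 181, 185, 180, 142, 105, 74, 71, 76, 72, 70, 66, 66, 65, 63, 61, 59, 67]]
332 [[151, 149, 147, 163, 193, 197, 195, 191, 196, 197, 199, 205, 202, 183, 177, 180, 180, 177, 179, 179, 181, 151, 129, 100, 72, 68, 68, 72, 69, 69, 66, 68, 65, 65, 65], [154, 153, 151, 168, 197, 201, 198, 197, 197, 199, 205, 207, 204, 188, 182, 182, 183, 182, 182, 179, 188, 158, 132, 102, 74, 70, 70, 70, 71, 66, 65, 68, 69, 64, 69]]
```

View pics/cmp.png

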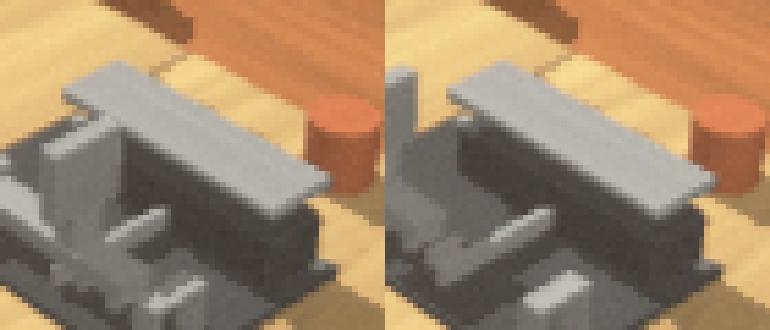

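The plate edges sit on identical pixel rows before and after, so the catch is fully up. The drum hasn't moved.

Run:
```python
from h import *
print(env.get_force().round(1),env.get_clock()); print(env.hand_in())
```

```text
[-0.4 -0.2 -0.1] 17.2667
the job is handed in; nothing more can be done
None
```

The bolt is home in its keeper, the catch has sprung back up, and I handed the job in at about 17.3 s; no verdict was reported.

**What I did:** With the gripper open and turned 20° to the case, one fingertip held the catch down 8–10 mm. The other pushed the handle from about 3 mm to the end stop, with about 7 N sideways while sliding and 16 N at the stop. I then eased off, lifted and backed away.

**Last checks:**
- **Bolt:** contact stopped at the position calculated for 50 mm of slide. The final wrist view shows the handle where a slide of 50 mm predicts it.
- **Catch:** the plate edges sit on the same pixel rows in the side view as at the start, so it is up.
- **Loose things:** the drum matches pixel for pixel, and the wheel, tin, bowl, tray contents and chisel look unmoved by eye.
- **Robot:** it is touching nothing (force about 0).

**Disagreements:** none of the checks failed, but two readings were off. The arm lagged its commands by about 7 mm under load, so I judged progress from the measured tool position. A few triangulated heights scattered: one keeper corner came out about 13 mm high, and plate and handle corners were within about 2 mm of the given heights.

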